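# Find the proud pad on a sloping base plate with a gauge block

## Task

Pick up the small steel gauge block by its stem and, working from the left-hand pad to the right-hand pad as seen from the robot, set its foot down squarely on each of the five pads of the sloping base plate in turn, to feel which one stands proud of the others. Then leave the block standing on that proud pad, square to the plate and roughly centred, and let go. Do not let the block fall over, and leave the spray can, the screwdriver and the handheld reader where they are.

Things in the scene. Friction and masses are not known exactly. Their poses are not given: they have to be found in the camera images.
- gauge: The gauge block, loose plain steel, about 120 g. A square foot 28 x 28 mm and 16 mm high, and on its middle a square stem 18 x 18 mm that reaches from 16 to 56 mm above the underside. Origin: centre of the underside of the foot; z runs up the stem, x and y are square to the stem's flat sides. It starts standing upright on the bench, to the left of the cradle. Grip it by the stem.
- cradle: The repair cradle, dark steel, bolted to the bench: a bottom plate 190 x 300 mm with four legs that carry the sloping grey base plate. Origin: on the bench under the middle; x points away from the robot's side, the way the slope rises, y along the row of pads to the left, z up. Its position and yaw change from start to start.
- face: The fixed sloping grey-painted base plate on the cradle, 150 mm up the slope x 290 mm x 12 mm, rising 24 degrees (0.42 rad) away from the robot. A row of five pads crosses its middle. Origin: at the middle pad's centre, in the plane of the ordinary pad tops, 90 mm above the bench, 8 mm off the plate; x up the slope, y left along the row, z square out of the plate. Nothing else reaches above that plane.
- place1 (a point): Centre of the left-hand pad (face y = +100 mm), in the plane of the ordinary pad tops. The five square pads, 32 x 32 mm and 50 mm apart, look alike: four end in one plane, one (any of the five) stands 3 mm proud of it, and these points do not show which. Pads are plain aluminium, and the block stays put by friction once it stands flat on one.
- place2 (a point): Centre of the second pad from the left (face y = +50 mm), in the plane of the ordinary pad tops.
- place3 (a point): Centre of the middle pad (face y = 0), in the plane of the ordinary pad tops.
- place4 (a point): Centre of the fourth pad from the left (face y = -50 mm), in the plane of the ordinary pad tops.
- place5 (a point): Centre of the right-hand pad (face y = -100 mm), in the plane of the ordinary pad tops.
- spray: Bystander: an upright spray can, 52 mm across and 150 mm high, to the right of the cradle. Origin: centre of its underside.
- driver: Bystander: a screwdriver about 190 mm long lying on the bench to the right of the cradle, pointing away from the robot. Origin at the middle of its underside, x along it towards the tip.
- reader: Bystander: a white handheld reader, 60 x 125 x 40 mm, lying beyond the gauge block, left of the cradle. Origin: centre of its underside.
Mind the look-alikes: they are no part of the job. Of the things that look like the gauge, the middle-sized one is meant.

How it is judged:
By the outcome, as a careful person would: the job done as asked, in the order asked, and still so for the second after the job is handed in, with the robot touching nothing.
It also fails if it takes over 58 s, if anything falls off the work surface, if the arm or the gripper's body presses on something with over 40 N, if the wrist force passes 120 N, or if a joint passes its speed limit or range.

## Robot

A 6-joint arm with a two-finger parallel gripper is mounted at the origin on the work surface. World frame = base frame: x ahead of the robot, y to its left, z up, the work surface at z = 0. Lengths are in mm, angles in rad, forces in N, time in s.
With the tool pointing down it reaches from about 250 to 775 mm from the base axis. Payload 4 kg.
Tool frame: the origin (TCP) lies on the mounting face of the last link; the fingertips stand 199 mm ahead of it and the grasp point (between the pads) lies 180 mm ahead of it; z points along the fingers, y is the line along which they close (so a half turn about z gives the same grasp; the last joint's range is limited). The gripper opens to 94 mm and grips with 3 to 60 N. Pads are 16 mm wide; open, the fingers measure 119 mm over their backs; the gripper's body (75 mm by 177 mm) begins 78 mm behind the grasp point.
Start: joints at [-0.103, 0.087, 1.371, -0, 1.684, -0.103], TCP at [550, -0.005, 404.706] pointing down, gripper open.
Joint ranges: [-3.1, 3.1], [-0.76, 2.03], [0.27, 2.55], [-1.08, 4.22], [0.17, 2.65], [-2.57, 2.57]. Speed limits (rad/s): [2.79, 2.79, 3.14, 3.14, 3.14, 3.14].

## Interface

Orientations are given as a unit quaternion [x, y, z, w].
In Python, from rig import bot gives the robot as it stands.
- The arm moves only by the shell command python3 -m jog 'ROWS' [OPENING]. ROWS is JSON, a list of rows, each a list of 2 entries, a list of its own where there are three numbers: the shift along the world's x, y, z in cm, then the turn about the world's z in degrees. A call has 1 to 20 rows; each row shifts and turns the commanded pose from where the row before left it; what a row does not reach is not made up. A row lasts 1/12 s, in which the tool goes at most 41.7 mm and 7.16 degrees, less where a joint would pass 70% of its speed; a pose out of reach is approached as far as the arm can. A call with a gripper value outside its range is refused whole. OPENING is the opening, from 0 (shut) to 1 (fully open), set as the call begins (- or left out, the last holds). The fingers move at their own pace and stop on an object; the grip force is fixed at half the most. Time passes only in rows, so rows that do not move let the fingers close. It gives the time, the measured TCP pose, the force, the opening and the grip force at its end, in the units of the state.
- bot.observe(): the state, without advancing time (a new reading comes with each control period).
- bot.camera(name): name is "scene" or "side" or "wrist"; returns a dict with "img" (384x512x3 uint8, red, green, blue), "vfov" (degrees; the focal length in pixels is half the picture's height over the tangent of half this angle, whatever the lens; pixels are square), "cx", "cy" (the principal point, pixels), "k1" (the pictures are not rectified: a ray, as slopes to the right and down, at radius r is drawn at 1 + k1 r^2 times it, then the intrinsics apply), "R" (3x3) and "t" (3): a world point X has camera coordinates R X + t. Camera axes: x right, y down, z forward; pixel columns grow to the right and rows downward; lengths in mm; the calibration is good to about 2 mm. A picture is of the moment at which its call begins. There is no depth.
- bot.job_done(): hands the job in; it is judged then, once.
The state is a dict: "time": time; "joints": joint angles; "joint_velocities": joint speeds; "effort": joint torques, N m; "eef_pos": TCP position; "ee_rot": TCP orientation; "ft_force": force on the tool from outside, world axes, zero at the start; "moment": the same for the moment, N m; "opening": finger opening in mm; "grip_force": force on a finger pad.
Only numpy, scipy, OpenCV 4.12 (cv2) and the standard library are available. Lean on these libraries where they do the work, as an engineer would, in place of code of your own. Each camera call takes 0.05 s, during which the arm holds its last target. There are 200 camera calls.

## Working session

There is one attempt and no reset: what is moved stays moved. The work goes in short steps, Python scripts to look and compute and a shell command to move; the robot and the scene stay as the last step left them, time stands still between calls to the robot, and variables do not carry over. Pictures are saved under pics/ and viewed, at most 10 in all, crops included, and the job is handed in when it is done.

```bash
ls; mkdir -p pics
python3 - <<'E'
from rig import bot
import cv2,numpy as np,pickle
d={}
for n in ["scene","side","wrist"]:
    c=bot.camera(n); d[n]=c
    print(n,c['vfov'],c['cx'],c['cy'],c['k1'],np.round(c['R'],3).tolist(),np.round(c['t']).tolist())
    cv2.imwrite(f'pics/{n}0.png',c['img'][:,:,::-1])
pickle.dump(d,open('c0.pkl','wb'))
o=bot.observe();print(o)
i=np.vstack([d['scene']['img'],d['side']['img']])
E
```

```text
pics
scene 48.071067839664835 257.61636533334496 196.09438753682056 -0.10247657562765376 [[0.681, 0.732, 0.003], [0.568, -0.525, -0.634], [-0.463, 0.433, -0.773]] [-364.0, -279.0, 1428.0]
side 53.52867443254821 249.52007449000817 189.73869695070442 -0.018240484650770456 [[-0.977, -0.213, 0.003], [-0.157, 0.713, -0.683], [0.143, -0.668, -0.731]] [538.0, 129.0, 839.0]
wrist 67.95350013022062 257.9535580018952 189.28026356914017 -0.06488019493861497 [[1.0, -0.001, -0.003], [-0.0, -0.965, 0.263], [-0.003, -0.263, -0.965]] [-548.0, -25.0, 391.0]
{'time': 0.15, 'joints': array([-1.03121676e-01,  8.77968394e-02,  1.37183394e+00, -3.53696438e-05,
        1.68363419e+00, -1.03106466e-01]), 'joint_velocities': array([ 0.00111964, -0.0021467 , -0.00380597,  0.00082882, -0.00193828,
       -0.00018891]), 'effort': array([ 1.24418581e-03, -3.40636396e+01, -3.02795255e+01,  7.18983379e-02,
        3.04441026e-02, -1.11468453e-04]), 'eef_pos': array([ 5.49923146e+02, -1.39379054e-02,  4.03803565e+02]), 'ee_rot': array([ 7.07113309e-01,  7.07099759e-01, -5.40892896e-04, -6.37888332e-04]), 'ft_force': array([ 0.59103457, -1.18464289,  0.25566458]), 'moment': array([-0.00764143, -0.02611761,  0.02016425]), 'grip_force': 0.0, 'opening': 94.1768255789482}
```

View pics/scene0.png

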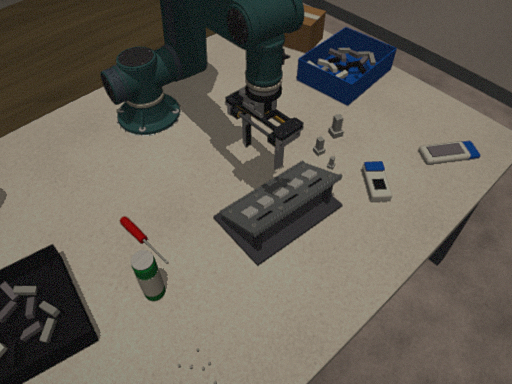

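View pics/side0.png

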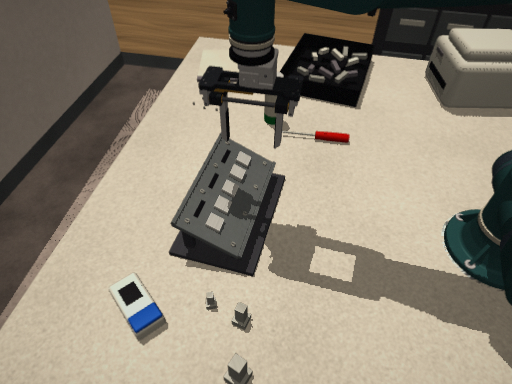

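The scene view shows three look-alike blocks: about (337,125) large, (320,146) middle and (332,162) small. In the side view they are at (237,370), (241,316) and (210,300). The middle one fits the description. I'll confirm its size in an enlarged crop and fit the cradle from the pads.

```bash
cat > h.py <<'E'
import numpy as np,cv2,pickle
from scipy.optimize import least_squares
def K(c):
    f=c['img'].shape[0]/2/np.tan(np.radians(c['vfov']/2)); return np.array([[f,0,c['cx']],[0,f,c['cy']],[0,0,1]])
def D(c): return np.array([c['k1'],0,0,0,0.])
def proj(c,X):
    return cv2.projectPoints(np.asarray(X,float).reshape(-1,1,3),cv2.Rodrigues(np.array(c['R']))[0],np.array(c['t'],float),K(c),D(c))[0][:,0]
def ray(c,p,z):  # pixel onto plane z
    # exact inverse of the 1+k1 r^2 model
    u=cv2.undistortPoints(np.array(p,float).reshape(-1,1,2),K(c),D(c))[:,0]
    R=np.array(c['R']);t=np.array(c['t'],float);o=-R.T@t
    d=np.c_[u,np.ones(len(u))]@R
    return o+d*((z-o[2])/d[:,2])[:,None]
def face(p):  # cradle x,y,yaw -> R,t
    x,y,w=p;c,s=np.cos(w),np.sin(w);a=np.radians(24.06)
    Rz=np.array([[c,-s,0],[s,c,0],[0,0,1]]);Ry=np.array([[np.cos(a),0,-np.sin(a)],[0,1,0],[np.sin(a),0,np.cos(a)]])
    return Rz@Ry,np.array([x,y,90.])
E
python3 - <<'E'
from h import *
d=pickle.load(open('c0.pkl','rb'))
g={'scene':[(311,174),(296,183),(281,193),(266,203),(250,212)],'side':[(215,223),(222,204),(229,187),(236,173),(243,159)]}
obs={}
for n in g:
    im=cv2.cvtColor(d[n]['img'],cv2.COLOR_RGB2GRAY);L=[]
    for p in g[n]:
        x,y=p;w=im[y-9:y+10,x-11:x+12].astype(float)
        m=(w>(np.median(w[[0,-1]])+w.max())/2).astype(np.uint8)
        k,lab,st,ce=cv2.connectedComponentsWithStats(m)
        i=lab[9,11] or 1+np.argmax(st[1:,4])
        L.append(ce[i]+[x-11,y-9]); print(n,p,np.round(L[-1],1),st[i][4])
    obs[n]=np.array(L)
P=np.array([[0,100-50*i,0] for i in range(5)])
def res(q,ns):
    R,t=face(q); return np.concatenate([(proj(d[n],P@R.T+t)-obs[n]).ravel() for n in ns])
for ns in (['scene'],['side'],['scene','side']):
    r=least_squares(res,[550,100,0],args=(ns,),loss='soft_l1');print(ns,r.x,np.round(res(r.x,ns),1).tolist())
for n,ps in {'scene':[(337,136),(320,153),(332,167)],'side':[(237,380),(241,325),(210,307)]}.items(): print(n,ray(d[n],ps,0).round().tolist())
a=cv2.resize(d['scene']['img'][100:180,300:360],None,fx=6,fy=6,interpolation=cv2.INTER_CUBIC)
b=cv2.resize(d['side']['img'][280:384,190:265],None,fx=5.5,fy=5.5,interpolation=cv2.INTER_CUBIC)
o=np.zeros((600,800,3),np.uint8);o[:a.shape[0],:a.shape[1]]=a;o[:b.shape[0],370:370+b.shape[1]]=b
cv2.imwrite('pics/crop1.png',o[:,:,::-1])
E
```

```text
scene (311, 174) [308.7 173.1] 63
scene (296, 183) [295.4 182.5] 83
scene (281, 193) [281.7 192.1] 80
scene (266, 203) [265.4 200.8] 115
scene (250, 212) [249.6 211. ] 101
side (215, 223) [214.8 221.3] 189
side (222, 204) [221.9 203.2] 149
side (229, 187) [228.1 186. ] 103
side (236, 173) [237.5 170.9] 138
side (243, 159) [243.3 157.7] 118
['scene'] [ 5.94079378e+02  2.48541189e+01 -6.98512529e-02] [0.6, 0.2, -0.1, -0.2, -1.0, -0.6, 0.1, 0.4, 0.2, 0.1]
['side'] [ 5.89996858e+02  2.57305793e+01 -7.32563064e-02] [-0.5, -0.5, 0.4, -0.2, 1.7, 0.6, -0.8, 0.6, -0.2, -0.3]
['scene', 'side'] [ 5.91979750e+02  2.54595506e+01 -6.75210669e-02] [0.1, -0.4, -0.6, -0.8, -1.4, -1.2, -0.3, -0.2, -0.1, -0.5, -1.2, -0.7, -0.3, -0.4, 0.8, 0.4, -1.7, 0.4, -1.2, -0.5]
scene [[502.0, 375.0, 0.0], [516.0, 277.0, 0.0], [580.0, 260.0, 0.0]]
side [[489.0, 386.0, 0.0], [504.0, 289.0, 0.0], [572.0, 267.0, 0.0]]
```

View pics/crop1.png

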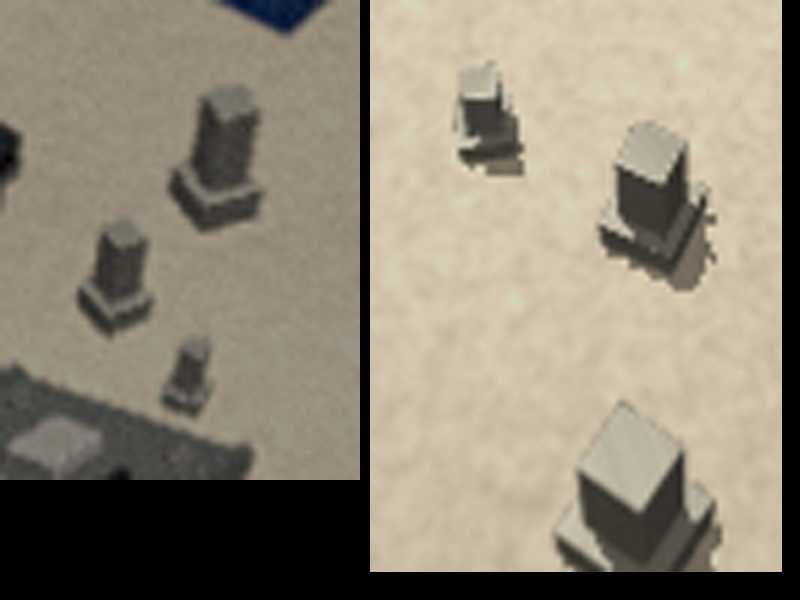

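The crop shows three sizes: large (scene 337,125), middle (scene crop (115,280), side crop (655,195)) and small. The middle one is the gauge. I'll fit its top corners and move above it for a wrist look.

Run:
```python
from h import *
d=pickle.load(open('c0.pkl','rb'))
q=np.array([(616,163),(643,121),(688,142),(658,182)],float)
px=np.c_[(q[:,0]-370+.5)/5.5-.5+190,(q[:,1]+.5)/5.5-.5+280]
X=ray(d['side'],px,56);print(X.round(1).tolist(),X.mean(0))
e=np.roll(X,-1,0)-X;print(np.degrees(np.arctan2(e[:,1],e[:,0])),np.linalg.norm(e,axis=1))
s=np.array([(124,229)])/6+[300,100]-.4;print(ray(d['scene'],s,56))
```

```text
[[516.4, 286.7, 56.0], [511.2, 270.5, 56.0], [495.1, 274.5, 56.0], [501.6, 290.1, 56.0]] [506.05051396 280.46803493  56.        ]
[-107.75083285  165.87401834   67.40714778  -13.01535786] [17.04067623 16.63842488 16.89550609 15.23100319]
[[507.34175507 279.10588031  56.        ]]
```

```bash
python3 -m jog '[[[-0.35,2.3,-0.8],6.1],[[-0.35,2.3,-0.8],6.1],[[-0.35,2.3,-0.8],6.1],[[-0.35,2.3,-0.8],6.1],[[-0.35,2.3,-0.8],6.1],[[-0.35,2.3,-0.8],6.1],[[-0.35,2.3,-0.8],6.1],[[-0.35,2.3,-0.8],6.1],[[-0.35,2.3,-0.8],6.1],[[-0.35,2.3,-0.8],6.1],[[-0.35,2.3,-0.8],6.1],[[-0.35,2.7,-0.8],5.9],[[0,0,0],0],[[0,0,0],0]]' 0.6
python3 - <<'E'
from h import *
from rig import bot
d={n:bot.camera(n) for n in ['wrist','side','scene']};pickle.dump(d,open('c1.pkl','wb'))
cv2.imwrite('pics/w1.png',d['wrist']['img'][:,:,::-1])
from scipy.spatial.transform import Rotation as Q
o=bot.observe();R=Q.from_quat(o['ee_rot']).as_matrix();print(o['eef_pos'],R.round(3),np.degrees(np.arctan2(R[1,1],R[0,1])),o['joints'])
E
```

```text
time: 1.32
eef_pos: [507.5, 280.9, 307.5]
ee_rot: [0.147, 0.989, -0.001, -0.001]
ft_force: [-0.4, -0.7, 1.3]
opening: 56.6
grip_force: 0.0
[508.30629911 279.17575396 309.0910915 ] [[-0.956  0.294  0.001]
 [ 0.294  0.956 -0.   ]
 [-0.001 -0.    -1.   ]] 72.89670427117055 [ 4.04631625e-01  1.90218082e-01  1.44562674e+00 -5.19462550e-04
  1.50525761e+00 -8.67622013e-01]
```

View pics/w1.png

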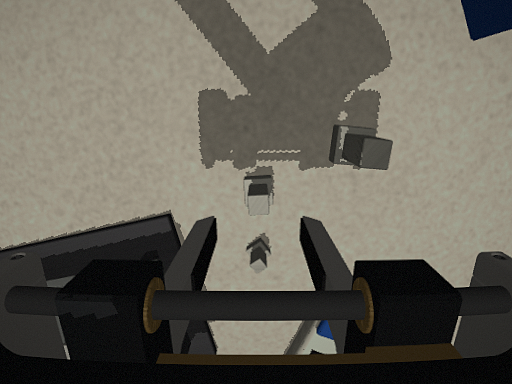

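Wrist view: the middle gauge is at (258,192), the small one at (258,255) and the large one at (362,148). I'll crop to fit the gauge's corners.

Run:
```python
from h import *
d=pickle.load(open('c1.pkl','rb'))
a=cv2.resize(d['wrist']['img'][160:224,220:300],None,fx=9,fy=9,interpolation=cv2.INTER_CUBIC)
cv2.imwrite('pics/crop2.png',a[:,:,::-1])
def box(x,y,w):
    c,s=np.cos(w),np.sin(w);S=np.array([[-1,-1],[1,-1],[1,1],[-1,1]])
    P=np.vstack([np.c_[S*9,[56]*4],np.c_[S*14,[16]*4],np.c_[S*14,[0]*4]]);return np.c_[P[:,0]*c-P[:,1]*s+x,P[:,0]*s+P[:,1]*c+y,P[:,2]]
p=proj(d['wrist'],box(506,280,np.radians(-17)));print(((p-[220,160]+.5)*9-.5).round().tolist())
```

```text
[[227.0, 323.0], [229.0, 504.0], [418.0, 504.0], [419.0, 323.0], [198.0, 175.0], [201.0, 420.0], [454.0, 420.0], [456.0, 175.0], [206.0, 143.0], [209.0, 377.0], [448.0, 377.0], [451.0, 143.0]]
```

View pics/crop2.png

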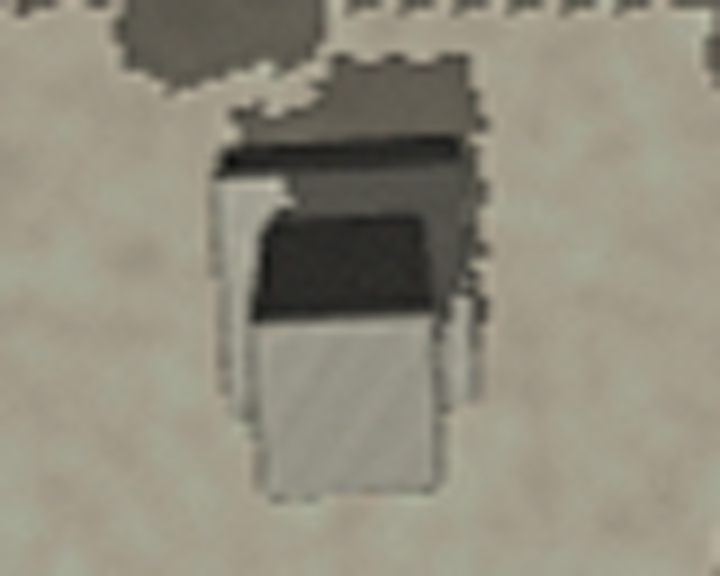

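Crop: the stem top's corners are at (252,322), (435,314), (437,490) and (264,499). The view from above confirms the middle block.

Run:
```python
from h import *
d=pickle.load(open('c1.pkl','rb'))
q=np.array([(252,322),(264,499),(437,490),(435,314)],float)
px=(q+.5)/9-.5+[220,160]
X=ray(d['wrist'],px,56);print(X.round(1).tolist(),X.mean(0))
S=np.array([[-1,-1],[1,-1],[1,1],[-1,1]])*9
def res(v,sgn=1):
    c,s=np.cos(v[2]),np.sin(v[2]);P=np.c_[S[:,0]*c-S[:,1]*s+v[0],S[:,0]*s+S[:,1]*c+v[1],np.full(4,56+v[3])]
    return np.r_[(proj(d['wrist'],P)-px).ravel(),v[3]]
r=least_squares(res,[506,280,-.3,0]);print(r.x,np.degrees(r.x[2]),r.fun.round(2))
# where does the grasp point (TCP commanded 508,279.5) project vs world: camera centre
c=d['wrist'];print(-np.array(c['R']).T@np.array(c['t']))
```

```text
[[495.3, 276.3, 56.0], [512.4, 272.1, 56.0], [516.4, 288.1, 56.0], [499.6, 292.9, 56.0]] [505.9212508  282.34705449  56.        ]
[ 5.05988665e+02  2.82327267e+02 -2.52576579e-01 -1.66755593e-01] -14.471571979059407 [-0.58 -0.23 -0.78  0.18  0.93  0.33  0.43 -0.23 -0.17]
[433.29644563 304.84937884 286.24756351]
```

```bash
python3 -m jog '[[[-0.2,0.2,-1.0],2.6],[[0,0,-2.0],0],[[0,0,-2.0],0],[[0,0,-2.0],0],[[0,0,-1.3],0],[[0,0,-0.5],0],[[0,0,0],0],[[0,0,0],0]]' 0.6 && python3 -m jog '[[[0,0,0],0],[[0,0,0],0],[[0,0,0],0],[[0,0,0],0],[[0,0,0],0],[[0,0,0],0],[[0,0,0],0],[[0,0,0],0]]' 0.1
```

```text
time: 2.13
eef_pos: [506.6, 281.4, 221.6]
ee_rot: [0.126, 0.992, 0.0, 0.001]
ft_force: [0.2, -0.9, 0.8]
opening: 56.4
grip_force: 0.0
time: 2.8
eef_pos: [506.0, 282.0, 220.9]
ee_rot: [0.125, 0.992, -0.0, -0.0]
ft_force: [-0.6, 0.2, 1.8]
opening: 17.6
grip_force: 30.0
```

```bash
python3 -m jog '[[[0,0,2],0],[[0,0,3.5],0],[[0,0,3.5],0],[[0,0,3.4],0],[[1.1,-2,0],1.3],[[1.1,-2,0],1.3],[[1.1,-2,0],1.3],[[1.1,-2,0],1.3],[[1.1,-2,0],1.3],[[1.1,-2,0],1.3],[[1.1,-2,0],1.3],[[1.3,-1.7,0],1.3],[[0,0,0],0],[[0,0,0],0],[[0,0,0],0]]'
python3 - <<'E'
from h import *
from rig import bot
d={n:bot.camera(n) for n in ['wrist','side','scene']};pickle.dump(d,open('c2.pkl','wb'))
w=d['wrist']['img'];s=d['side']['img']
R,t=face([592,25.4,-.07])
for n in ['wrist','side']:print(n,proj(d[n],np.array([[0,100-50*i,0] for i in range(5)])@R.T+t).round().tolist(),proj(d[n],[596,125.4,124.7]).round())
o=np.zeros((600,800,3),np.uint8);o[:384,:512]=w
b=cv2.resize(s[130:250,165:290],None,fx=2.3,fy=2.3,interpolation=cv2.INTER_CUBIC);o[:b.shape[0],512:512+b.shape[1]]=b[:,:288]
cv2.imwrite('pics/m3.png',o[:,:,::-1])
E
```

```text
time: 4.05
eef_pos: [595.7, 125.4, 344.1]
ee_rot: [0.035, 0.999, 0.0, -0.001]
ft_force: [0.0, -0.2, -1.6]
opening: 18.2
grip_force: 30.0
wrist [[256.0, 209.0], [198.0, 209.0], [141.0, 209.0], [87.0, 209.0], [34.0, 208.0]] [[256. 221.]]
side [[213.0, 220.0], [222.0, 203.0], [229.0, 186.0], [236.0, 171.0], [242.0, 157.0]] [[214. 210.]]
```

View pics/m3.png

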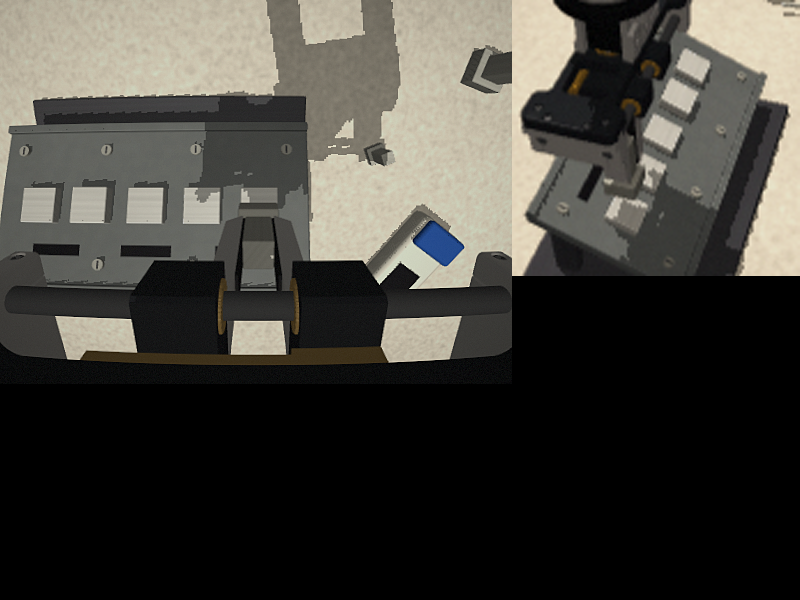

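The wrist view shows the pads at about (40,204), (91,204), (147,205), (202,205) and (259,197), with the held foot's face at (259,211). The pads sit a few pixels off the prediction, so I'll refit from the wrist view.

Run:
```python
from h import *
d=pickle.load(open('c2.pkl','rb'));c=d['wrist']
im=cv2.cvtColor(c['img'],cv2.COLOR_RGB2GRAY).astype(float)
k=[4,3,2,1]
obs=[]
for i,x in zip(k,[40,91,147,202]):
    w=im[175:232,x-26:x+27]; 
    r=w[22:38]; ex=np.abs(np.diff(r.mean(0))) # column edges
    colm=w[:,20:34].mean(1)
    xs=np.where(r.mean(0)>145)[0]; ys=np.where(colm>145)[0]
    print(i+1,'cols',xs.min()+x-26,xs.max()+x-26,'rows',ys.min()+175,ys.max()+175)
    obs.append([(xs.min()+xs.max())/2+x-26,(ys.min()+ys.max())/2+175])
print(obs)
obs=np.array(obs);P=np.array([[0,100-50*i,0] for i in k])
def res(q): R,t=face(q);return (proj(c,P@R.T+t)-obs).ravel()
r=least_squares(res,[592,25,-.07]);print(r.x,r.fun.round(1))
print('foot row',im[205:216,232:290].mean(0).round().astype(int).tolist())
print('col',im[180:222,250:268].mean(1).round().astype(int).tolist())
```

```text
5 cols 22 53 rows 188 221
4 cols 71 104 rows 187 222
3 cols 128 161 rows 188 223
2 cols 184 219 rows 201 223
[[np.float64(37.5), np.float64(204.5)], [np.float64(87.5), np.float64(204.5)], [np.float64(144.5), np.float64(205.5)], [np.float64(201.5), np.float64(212.0)]]
[ 5.91092563e+02  2.82425908e+01 -1.09792428e-01] [-1.3 -1.4  1.5  1.  -0.1  2.3 -0.1 -1.9]
foot row [105, 105, 105, 106, 108, 103, 89, 83, 86, 85, 85, 85, 86, 86, 86, 86, 86, 86, 86, 85, 86, 86, 85, 86, 86, 86, 86, 86, 86, 86, 86, 86, 86, 86, 86, 86, 86, 86, 86, 87, 87, 86, 86, 85, 87, 84, 83, 91, 95, 94, 95, 102, 107, 107, 107, 107, 107, 108]
col [68, 68, 68, 68, 68, 67, 65, 83, 128, 120, 120, 119, 121, 123, 124, 122, 120, 118, 116, 116, 120, 124, 104, 52, 60, 60, 60, 60, 62, 91, 101, 102, 102, 102, 103, 101, 85, 54, 58, 59, 58, 58]
```

Run:
```python
from h import *
d=pickle.load(open('c2.pkl','rb'));c=d['wrist']
im=cv2.cvtColor(c['img'],cv2.COLOR_RGB2GRAY).astype(float)
print('pad1 row',im[189:200,230:290].mean(0).round().astype(int).tolist())
obs=np.array([[37.5,204.5],[87.5,204.5],[144.5,205.5],[201.5,205.5]]);P=np.array([[0,100-50*i,0] for i in [4,3,2,1]])
for z in (0,3):
  def res(q):
    R,t=face(q[:3]);return np.r_[(proj(c,P@R.T+t)-obs).ravel()]
  P[1,2]=z
  r=least_squares(res,[592,25,-.07]);print(z,r.x,r.fun.round(1),r.cost)
# plate near(robot-side) edge: x=-75,y=+-145,z=-8
R,t=face([590,28,-.07]);print(proj(c,np.array([[-75,145,-8],[-75,-145,-8],[-75,0,-8]])@R.T+t))
for x in [30,100,150,200,250,290]:
    g=np.diff(im[100:150,x-2:x+3].mean(1)); print(x,100+np.argsort(-np.abs(g))[:4],g[np.argsort(-np.abs(g))[:4]].round())
```

```text
pad1 row [104, 104, 103, 104, 104, 104, 105, 104, 105, 103, 108, 163, 192, 177, 166, 172, 178, 157, 136, 128, 118, 120, 119, 120, 120, 120, 120, 121, 120, 120, 120, 121, 120, 120, 121, 121, 121, 121, 121, 121, 121, 121, 121, 121, 122, 123, 121, 91, 64, 69, 69, 69, 68, 68, 67, 81, 91, 90, 89, 97]
0 [ 5.88731202e+02  2.85229239e+01 -7.40552200e-02] [-1.  -0.1  1.5  0.4 -0.3 -0.3 -0.2  0. ] 1.750142815387687
3 [ 5.88834318e+02  2.89431324e+01 -7.32172704e-02] [-0.6  0.1 -0.   0.1  0.2 -0.2  0.3  0. ] 0.2603542073704608
[[306.79030801 127.30231825]
 [ 10.28413466 130.92652886]
 [152.33790405 127.90874776]]
30 [124 145 132 133] [-106.  -31.  -29.   24.]
100 [122 130 112 132] [ 46. -34. -31.  22.]
150 [122 111 121 131] [ 42. -34.  24.  22.]
200 [121 129 144 142] [ 57. -45.  26. -20.]
250 [121 129 102 130] [ 29. -25. -20.  16.]
290 [121 129 130 131] [ 24. -24.  15.  14.]
```

```bash
J="python3 -m jog"; $J '[[[-0.2,0,-1],0.2],[[0,0,-1],0],[[0,0,-0.4],0],[[0,0,0],0]]'; $J '[[[0,0,-0.1],0],[[0,0,-0.1],0],[[0,0,0],0]]'; $J '[[[0,0,-0.1],0],[[0,0,0],0]]'; $J '[[[0,0,-0.1],0],[[0,0,0],0]]'
```

```text
time: 4.53
eef_pos: [593.3, 125.2, 318.0]
ee_rot: [0.033, 0.999, -0.0, -0.002]
ft_force: [0.4, 0.9, -1.2]
opening: 18.0
grip_force: 30.0
time: 4.78
eef_pos: [594.1, 125.0, 318.8]
ee_rot: [0.033, 0.999, 0.0, 0.0]
ft_force: [0.3, -0.4, -1.9]
opening: 17.7
grip_force: 30.0
time: 4.95
eef_pos: [594.1, 124.9, 317.9]
ee_rot: [0.033, 0.999, 0.0, 0.0]
ft_force: [-0.3, 0.2, -1.4]
opening: 17.5
grip_force: 30.0
time: 5.12
eef_pos: [594.0, 125.0, 316.7]
ee_rot: [0.033, 0.999, 0.0, 0.0]
ft_force: [0.6, 0.4, -1.6]
opening: 17.7
grip_force: 30.0
```

```bash
J="python3 -m jog"; for i in 1; do $J '[[[0,0,-0.1],0],[[0,0,0],0]]'|grep -E 'eef_pos|force'; $J '[[[0,0,-0.1],0],[[0,0,0],0]]'|grep -E 'eef_pos|force';  $J '[[[0,0,-0.1],0],[[0,0,0],0]]'|grep -E 'eef_pos|force'; done
```

```text
eef_pos: [594.0, 125.0, 316.5]
ft_force: [-1.6, -1.0, 1.9]
grip_force: 30.0
eef_pos: [593.9, 125.0, 316.3]
ft_force: [-2.8, -0.1, 4.8]
grip_force: 30.0
eef_pos: [593.8, 125.0, 316.2]
ft_force: [-4.3, -0.4, 7.2]
grip_force: 30.0
```

```bash
J="python3 -m jog"; $J '[[[0,0,-0.1],0],[[-0.15,0,-0.15],0],[[-0.2,0,-0.12],0],[[-0.2,0,-0.12],0],[[0,0,0],0]]'|grep -E 'eef_pos|force'; $J '[[[-0.2,0,-0.12],0],[[-0.2,0,-0.12],0],[[0,0,0],0]]'|grep -E 'eef_pos|force'
python3 - <<'E'
from h import *
from rig import bot
d={n:bot.camera(n) for n in ['wrist','side']};pickle.dump(d,open('c3.pkl','wb'))
o=np.zeros((560,800,3),np.uint8)
b=cv2.resize(d['side']['img'][140:260,170:270],None,fx=4,fy=4,interpolation=cv2.INTER_CUBIC);o[:480,:400]=b
b=cv2.resize(d['wrist']['img'][170:310,200:320],None,fx=3.3,fy=3.3,interpolation=cv2.INTER_CUBIC);o[:b.shape[0],402:402+b.shape[1]]=b
cv2.imwrite('pics/m4.png',o[:,:,::-1])
E
```

```text
eef_pos: [590.0, 124.9, 315.4]
ft_force: [-0.3, -0.6, 15.0]
grip_force: 30.0
eef_pos: [586.6, 125.0, 314.1]
ft_force: [1.2, -0.3, 16.4]
grip_force: 30.0
```

View pics/m4.png

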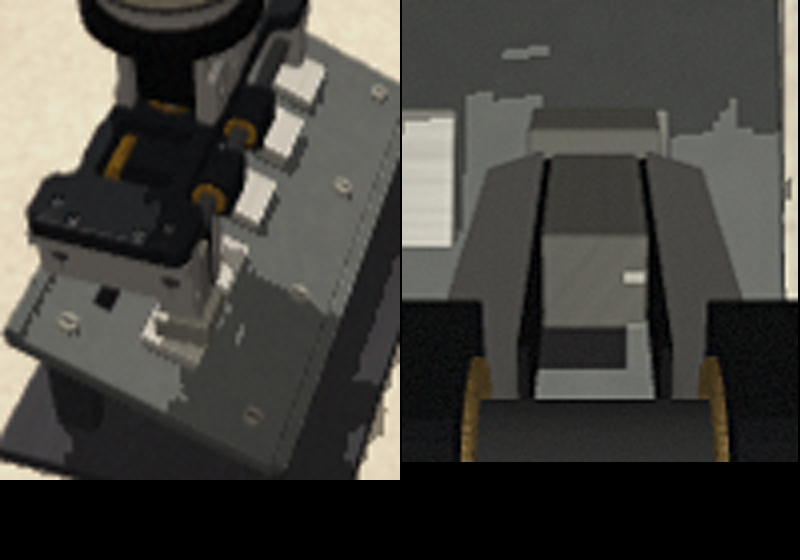

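The wrist picture shows the foot and stem at the same rows as before, so the block slid instead of tilting in the grip. I'll tilt it against the plate's upper end face instead. That face is square to the slope and gives a positive catch.

```bash
J="python3 -m jog"; $J '[[[0,0,2],0],[[0,0,2],0],[[0,0,2],0],[[1.6,0,0],0],[[1.6,-0.1,0],0],[[1.6,-0.1,0],0],[[1.6,-0.1,0],0],[[1.6,-0.1,0],0],[[1.6,-0.1,0],0],[[1.6,0,0],0],[[0,0,-1],0],[[0,0,-1],0],[[0,0,-1],0],[[0,0,-1],0],[[0,0,-0.8],0],[[0,0,0],0],[[0,0,0],0]]'; $J '[[[-0.2,0,0],0],[[-0.2,0,0],0],[[0,0,0],0]]'|grep -E 'eef_pos|force'; $J '[[[-0.2,0,0],0],[[-0.2,0,0],0],[[0,0,0],0]]'|grep -E 'eef_pos|force'
```

```text
time: 7.8
eef_pos: [696.0, 120.1, 317.4]
ee_rot: [0.033, 0.999, -0.0, -0.001]
ft_force: [-0.4, -0.8, -1.5]
opening: 18.1
grip_force: 30.0
eef_pos: [692.3, 120.1, 319.7]
ft_force: [0.7, 0.5, -1.6]
grip_force: 30.0
eef_pos: [688.2, 120.1, 318.8]
ft_force: [0.4, -0.1, -0.2]
grip_force: 30.0
```

```bash
J="python3 -m jog"; $J '[[[-0.2,0,0],0],[[0,0,0],0]]'|grep -E 'eef_pos|force'; $J '[[[-0.2,0,0],0],[[0,0,0],0]]'|grep -E 'eef_pos|force'; $J '[[[-0.2,0,0],0],[[0,0,0],0]]'|grep -E 'eef_pos|ft_force|moment'; $J '[[[-0.2,0,0],0],[[0,0,0],0]]'|grep -E 'eef_pos|ft_force'
```

```text
eef_pos: [686.3, 120.0, 318.5]
ft_force: [0.2, 0.3, -0.9]
grip_force: 30.0
eef_pos: [684.9, 120.0, 318.6]
ft_force: [3.4, -0.0, -2.3]
grip_force: 30.0
eef_pos: [683.8, 119.9, 318.7]
ft_force: [8.4, 0.5, -5.0]
eef_pos: [682.7, 119.8, 318.8]
ft_force: [11.7, 1.0, -6.4]
```

```bash
J="python3 -m jog"; $J '[[[-0.2,0,0],0],[[-0.2,0,0],0],[[0,0,0],0]]'|grep -E 'eef_pos|ft_force'; $J '[[[-0.2,0,0],0],[[-0.2,0,0],0],[[0,0,0],0]]'|grep -E 'eef_pos|ft_force';  $J '[[[-0.2,0,0],0],[[-0.2,0,0],0],[[0,0,0],0]]'|grep -E 'eef_pos|ft_force'; $J '[[[-0.2,0,0],0],[[-0.2,0,0],0],[[0,0,0],0]]'|grep -E 'eef_pos|ft_force'
```

```text
eef_pos: [679.3, 119.9, 319.4]
ft_force: [14.0, 0.4, -5.1]
eef_pos: [675.4, 120.0, 320.0]
ft_force: [14.5, 2.5, -5.2]
eef_pos: [671.4, 120.2, 320.4]
ft_force: [13.5, 2.0, -4.0]
eef_pos: [667.2, 120.4, 320.6]
ft_force: [13.3, 2.0, -4.0]
```

```bash
J="python3 -m jog"; $J '[[[-0.1,0,0],0],[[-0.1,0,0],0],[[0,0,0],0]]'|grep -E 'eef_pos|ft_force'; $J '[[[-0.1,0,0],0],[[-0.1,0,0],0],[[0,0,0],0]]'|grep -E 'eef_pos|ft_force'
python3 - <<'E'
from h import *
from rig import bot
d={n:bot.camera(n) for n in ['wrist','side']};pickle.dump(d,open('c4.pkl','wb'))
o=np.zeros((560,800,3),np.uint8)
b=cv2.resize(d['side']['img'][130:250,120:240],None,fx=4,fy=4,interpolation=cv2.INTER_CUBIC);o[:480,:400]=b[:,:400]
b=cv2.resize(d['wrist']['img'][170:310,200:320],None,fx=3.3,fy=3.3,interpolation=cv2.INTER_CUBIC);o[:b.shape[0],402:402+b.shape[1]]=b
cv2.imwrite('pics/m5.png',o[:,:,::-1])
E
```

```text
eef_pos: [665.3, 120.4, 320.6]
ft_force: [13.1, 3.1, -2.9]
eef_pos: [662.8, 120.5, 320.6]
ft_force: [11.1, 2.6, -2.6]
```

View pics/m5.png

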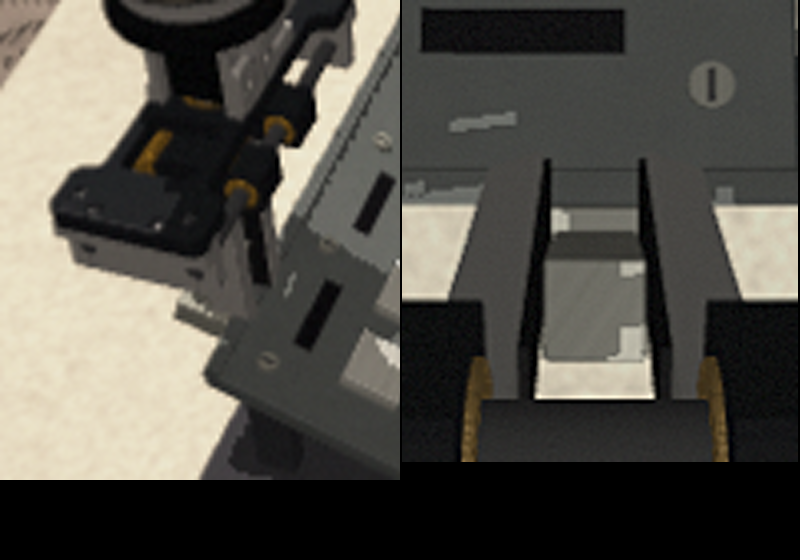

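```bash
cat >> h.py <<'E'
# block in gripper: tool-ish frame at grasp point: a = closing dir (world yaw phi), u = uphill horizontal, z up
def held(gp,phi,th,h,off):
    """gp grasp point world; phi yaw of uphill dir; th tilt (top toward -u); h height of axis above foot, off: axis offset along block x"""
    u=np.array([np.cos(phi),np.sin(phi),0]);v=np.array([-np.sin(phi),np.cos(phi),0]);z=np.array([0,0,1.])
    X=u*np.cos(th)+z*np.sin(th);Z=-u*np.sin(th)+z*np.cos(th)
    return lambda x,y,zz: gp+np.multiply.outer(np.asarray(x)-off,X)+np.multiply.outer(np.asarray(y),v)+np.multiply.outer(np.asarray(zz)-h,Z)
E
python3 - <<'E'
from h import *
for f,gx,gz in (('c2.pkl',596,344.7-180),('c3.pkl',586.6,314.1-180),('c4.pkl',663,320.6-180)):
    c=pickle.load(open(f,'rb'))['wrist']
    im=cv2.cvtColor(c['img'],cv2.COLOR_RGB2GRAY).astype(float)
    g=im[195:290,246:262].mean(1);e=np.diff(g);k=[i for i in range(1,len(e)-1) if abs(e[i])>9 and abs(e[i])>=abs(e[i-1]) and abs(e[i])>=abs(e[i+1])]
    print(f,[(195.5+i,round(e[i])) for i in k])
    R=np.array(c['R']);print((-R.T@np.array(c['t'])).round(1))
    for th in ([0] if f!='c4.pkl' else np.radians([18,22,24,26,28,32,36])):
        b=held(np.array([gx,125. if f!='c4.pkl' else 120.5,gz]),-.073,th,40.7,0)
        P=np.array([b(-9,0,56),b(9,0,56),b(-9,0,16),b(-14,0,16),b(-14,0,0)])
        print(round(np.degrees(th)),proj(c,P)[:,1].round(1))
E
```

```text
c2.pkl [(202.5, -64), (208.5, 28), (216.5, -31), (240.5, 20), (268.5, 12), (284.5, -22), (286.5, -51)]
[518.5 132.4 322.9]
0 [242.3 271.3 216.6 209.6 202.4]
c3.pkl [(208.5, 22), (216.5, -33), (240.5, 21), (268.5, -37), (281.5, 69)]
[509.6 131.8 291.5]
0 [236.5 265.4 210.8 203.8 196.6]
c4.pkl [(220.5, -13), (232.5, 42), (239.5, -56), (248.5, 31), (279.5, 79)]
[585.8 127.3 298.2]
18 [228.  260.5 222.2 215.  213.9]
22 [226.  258.8 224.7 217.5 217.6]
24 [225.1 257.9 225.9 218.7 219.5]
26 [224.1 256.9 227.2 220.  221.4]
28 [223.2 256.  228.4 221.3 223.4]
32 [221.5 254.  231.  223.9 227.2]
36 [219.8 251.9 233.6 226.6 231.2]
```

Run:
```python
from h import *
c=pickle.load(open('c2.pkl','rb'))['wrist']
def rows(v,full):
    b=held(np.array([596,125,164.7+v[3]]),-.073,v[0],v[1],v[2])
    P=[b(-9,0,56),b(9,0,56),b(-9,0,16),b(-14,0,16)]+([b(-14,0,0)] if full else [])
    return proj(c,np.array(P))[:,1]
o2=np.array([240.5,268.5,216.5,208.5,202.5])
r=least_squares(lambda w:np.r_[rows([0,40.7+w[0],w[1],0],True)-o2,w[0]*.3],[0,0]);print(r.x,r.fun.round(1))
h,off=40.7+r.x[0],r.x[1]
o4=np.array([248.5,279.5,239.5,232.5])
q=least_squares(lambda w:rows([w[0],w[1],w[2],0],False)-o4,[.5,h,off]);print(np.degrees(q.x[0]),q.x,q.fun.round(1))
q=least_squares(lambda w:rows([w[0],h,off,0],False)-o4,[.5]);print(np.degrees(q.x[0]),q.fun.round(1))
```

```text
[ 3.27906874 -0.60557297] [ 0.2  0.6 -0.8  0.4 -0.7  1. ]
17.719672151043373 [  0.30926662  48.27348729 -10.01109608] [-0.  0. -0.  0.]
23.33902362109646 [-17.6 -16.4  -8.7  -8.8]
```

The side crop shows the foot hooked at the plate's upper end at (205,315). The wrist crop shows the stem top at rows 258–360. The fit gives about 18° of tilt, with the block slid about 10 mm in the fingers. I'll set it on pad 1, press it flush there, release, and regrasp it centred.

```bash
J="python3 -m jog"; $J '[[[0.3,0,0],0],[[0.7,0,0],0],[[0,0,0.5],0],[[0,0,1.5],0],[[0,0,1.5],0],[[0,0,1.1],0],[[-0.6,0,0],0],[[-1.3,0.1,0],0],[[-1.3,0.1,0],0],[[-1.3,0.1,0],0],[[-1.3,0.1,0],0],[[-1.3,0.1,0],0],[[-1.3,0.1,0],0],[[-1.1,0.1,0],0],[[-0.4,0,0],0],[[0,0,-1.5],0],[[0,0,-1.5],0],[[0,0,-0.5],0],[[0,0,0],0]]'; $J '[[[0,0,-0.3],0],[[0,0,-0.3],0],[[0,0,-0.2],0],[[0,0,0],0]]' | grep -E 'eef|ft_'; $J '[[[0,0,-0.2],0],[[0,0,-0.2],0],[[0,0,0],0]]' | grep -E 'eef|ft_'
```

```text
time: 12.15
eef_pos: [570.9, 126.8, 326.9]
ee_rot: [0.033, 0.999, -0.0, -0.002]
ft_force: [0.0, 0.0, -1.7]
opening: 17.8
grip_force: 30.0
eef_pos: [571.6, 127.0, 321.4]
ft_force: [-0.3, -0.3, -0.2]
eef_pos: [571.4, 127.0, 317.1]
ft_force: [0.6, 0.1, -2.3]
```

```bash
J="python3 -m jog"; $J '[[[0,0,-0.2],0],[[0,0,0],0]]' | grep -E 'eef|ft_'; $J '[[[0,0,-0.2],0],[[0,0,0],0]]' | grep -E 'eef|ft_';  $J '[[[0,0,-0.2],0],[[0,0,0],0]]' | grep -E 'eef|ft_'
```

```text
eef_pos: [571.4, 127.0, 315.1]
ft_force: [-0.2, 0.0, -1.4]
eef_pos: [571.4, 127.0, 313.0]
ft_force: [-0.3, 0.6, -1.4]
eef_pos: [571.4, 127.0, 311.0]
ft_force: [-0.1, 0.5, -2.2]
```

```bash
J="python3 -m jog"; $J '[[[0,0,-0.2],0],[[0,0,0],0]]' | grep -E 'eef|ft_'; $J '[[[0,0,-0.1],0],[[0,0,0],0]]' | grep -E 'eef|ft_';  $J '[[[0,0,-0.1],0],[[0,0,0],0]]' | grep -E 'eef|ft_'
python3 - <<'E'
from h import *
from rig import bot
d={n:bot.camera(n) for n in ['wrist','side']};pickle.dump(d,open('c5.pkl','wb'))
o=np.zeros((560,800,3),np.uint8)
b=cv2.resize(d['side']['img'][140:260,170:270],None,fx=4,fy=4,interpolation=cv2.INTER_CUBIC);o[:480,:400]=b[:,:400]
b=cv2.resize(d['wrist']['img'][170:310,200:320],None,fx=3.3,fy=3.3,interpolation=cv2.INTER_CUBIC);o[:b.shape[0],402:402+b.shape[1]]=b
cv2.imwrite('pics/m6.png',o[:,:,::-1])
E
```

```text
eef_pos: [571.6, 127.0, 309.5]
ft_force: [-0.3, 0.3, -0.8]
eef_pos: [571.5, 127.0, 309.3]
ft_force: [-1.4, -0.2, 1.6]
eef_pos: [571.4, 127.0, 309.1]
ft_force: [-4.0, -0.7, 5.0]
```

View pics/m6.png

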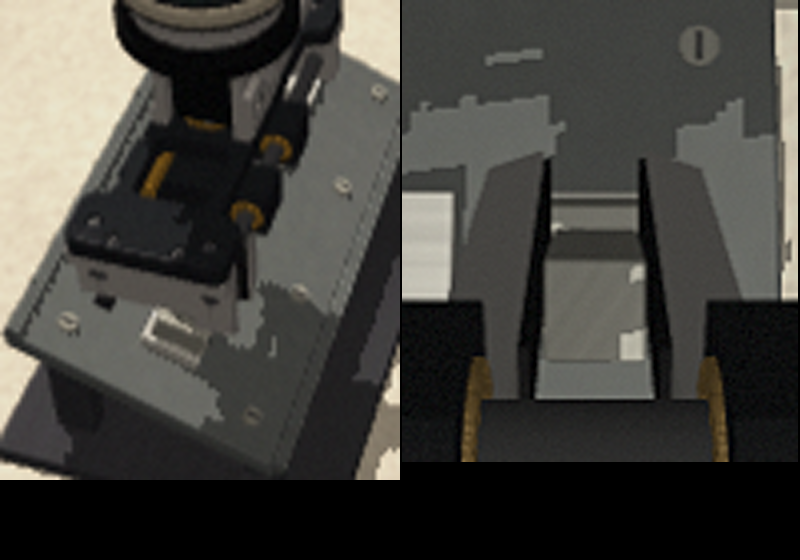

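Wrist crop: the stem top is at rows 260–360, and the pad's near edge shows as a thin line at (595,196) in front of the foot. The foot is roughly centred along the slope. I'll work out the tilt by combining rows with the contact height.

Run:
```python
from h import *
c=pickle.load(open('c2.pkl','rb'))['wrist']
c5=pickle.load(open('c5.pkl','rb'))['wrist']
im=cv2.cvtColor(c5['img'],cv2.COLOR_RGB2GRAY).astype(float)
g=im[195:290,248:262].mean(1);e=np.diff(g);print([(195.5+i,round(e[i])) for i in range(len(e)) if abs(e[i])>7])
def rows(v):
    b=held(np.array([596,125,164.7]),-.073,v[0],v[1],v[2])
    return proj(c,np.array([b(-9,0,56),b(9,0,56),b(-9,0,16),b(-14,0,16)]))[:,1]
o=np.array([248.5,279.2,239.5,232.3])
for th in np.radians([14,16,18,20,22,24,26,28]):
    q=least_squares(lambda w:rows([th,w[0],w[1]])-o,[44,-5]);h,off=q.x
    b=held(np.array([571.4,127,129.4]),-.073,th,h,off)
    R,t=face([588.5,25.5,-.073])
    E=(np.array([b(14,0,0),b(-14,0,0)])-t)@R
    print(round(np.degrees(th)),q.x.round(1),q.fun.round(1),'edges in face frame x,y,z',E.round(1).tolist())
```

```text
[(227.5, 27), (228.5, 28), (229.5, -61), (230.5, -10), (231.5, 26), (232.5, 30), (238.5, -27), (239.5, -36), (247.5, 12), (248.5, 30), (249.5, 14), (278.5, -20), (279.5, 20)]
14 [ 62.  -13.9] [ 2.  -0.7 -1.2 -0.4] edges in face frame x,y,z [[10.4, 100.0, -20.0], [-17.2, 100.0, -15.1]]
16 [ 54.9 -11.6] [ 0.9 -0.3 -0.6 -0.1] edges in face frame x,y,z [[11.4, 100.0, -12.0], [-16.3, 100.0, -8.0]]
18 [48.  -9.8] [-0.3  0.1 -0.   0.2] edges in face frame x,y,z [[12.4, 100.0, -4.3], [-15.5, 100.0, -1.4]]
20 [41.6 -8.7] [-1.5  0.4  0.7  0.7] edges in face frame x,y,z [[13.4, 100.0, 2.8], [-14.6, 100.0, 4.8]]
22 [35.7 -8. ] [-2.9  0.5  1.6  1.3] edges in face frame x,y,z [[14.4, 100.0, 9.4], [-13.6, 100.0, 10.4]]
24 [30.4 -7.8] [-4.2  0.6  2.5  2.1] edges in face frame x,y,z [[15.5, 100.0, 15.5], [-12.5, 100.0, 15.5]]
26 [25.8 -8. ] [-5.6  0.5  3.6  2.9] edges in face frame x,y,z [[16.6, 100.0, 20.9], [-11.4, 100.0, 19.9]]
28 [22.  -8.5] [-7.   0.2  4.8  4. ] edges in face frame x,y,z [[17.7, 100.0, 25.5], [-10.2, 100.0, 23.6]]
```

```bash
J="python3 -m jog"; $J '[[[0,0,-0.1],0],[[-0.1,0,-0.1],0],[[0,0,0],0]]' | grep -E 'eef|ft_'; $J '[[[-0.1,0,-0.1],0],[[0,0,0],0]]' | grep -E 'eef|ft_';  $J '[[[-0.1,0,-0.1],0],[[0,0,0],0]]' | grep -E 'eef|ft_'; $J '[[[0,0,-0.1],0],[[0,0,0],0]]' | grep -E 'eef|ft_'
cat > rows.py <<'E'
from h import *
from rig import bot
import sys
c=bot.camera('wrist');pickle.dump(c,open(sys.argv[1],'wb'))
im=cv2.cvtColor(c['img'],cv2.COLOR_RGB2GRAY).astype(float)
g=im[195:290,248:262].mean(1);e=np.diff(g);print([(195.5+i,round(e[i])) for i in range(len(e)) if abs(e[i])>9])
E
python3 rows.py c6.pkl
```

```text
eef_pos: [570.6, 127.1, 308.8]
ft_force: [-3.5, -0.4, 10.5]
eef_pos: [570.0, 127.0, 308.6]
ft_force: [-3.9, -0.7, 11.1]
eef_pos: [569.2, 127.1, 308.0]
ft_force: [-3.1, -0.1, 11.1]
eef_pos: [568.9, 127.1, 307.5]
ft_force: [-5.4, -0.0, 13.7]
[(229.5, 19), (230.5, 31), (231.5, -53), (233.5, 37), (234.5, 18), (239.5, -13), (240.5, -49), (247.5, 23), (248.5, 23), (277.5, -11), (278.5, -13), (279.5, 20)]
```

```bash
J="python3 -m jog"; $J '[[[-0.1,0,-0.1],0],[[-0.1,0,-0.1],0],[[0,0,0],0]]' | grep -E 'eef|ft_'; $J '[[[-0.1,0,-0.1],0],[[0,0,-0.1],0],[[0,0,0],0]]' | grep -E 'eef|ft_';  $J '[[[0,0,-0.1],0],[[0,0,-0.1],0],[[0,0,0],0]]' | grep -E 'eef|ft_'; python3 rows.py c7.pkl
```

```text
eef_pos: [566.8, 127.2, 304.9]
ft_force: [-4.9, 0.5, 13.0]
eef_pos: [566.2, 127.3, 304.7]
ft_force: [-5.1, -0.3, 18.6]
eef_pos: [566.1, 127.2, 304.7]
ft_force: [-8.5, 0.3, 24.3]
[(214.5, -10), (233.5, 15), (234.5, 24), (235.5, -35), (236.5, 24), (237.5, 15), (242.5, -13), (243.5, -47), (246.5, 24), (247.5, 17), (277.5, -12), (278.5, 16)]
```

Force climbs with no further motion (24 N at z 304.7), so the foot is flush on pad 1. I'll unload, release, and regrasp centred.

```bash
J="python3 -m jog"; $J '[[[0,0,0.2],0],[[0,0,0.2],0],[[0,0,0.2],0],[[0,0,0.1],0],[[0,0,0],0]]' | grep -E 'eef|ft_'; $J '[[[0,0,0],0],[[0,0,0],0],[[0,0,0],0],[[0,0,0],0]]' 0.4; python3 rows.py c8.pkl
python3 - <<'E'
from h import *
from rig import bot
d={n:bot.camera(n) for n in ['side']};d['wrist']=pickle.load(open('c8.pkl','rb'))
o=np.zeros((560,800,3),np.uint8)
b=cv2.resize(d['side']['img'][140:260,170:270],None,fx=4,fy=4,interpolation=cv2.INTER_CUBIC);o[:480,:400]=b[:,:400]
b=cv2.resize(d['wrist']['img'][170:310,200:320],None,fx=3.3,fy=3.3,interpolation=cv2.INTER_CUBIC);o[:b.shape[0],402:402+b.shape[1]]=b
cv2.imwrite('pics/m7.png',o[:,:,::-1])
E
```

```text
eef_pos: [565.8, 127.1, 304.3]
ft_force: [-0.5, 0.2, 6.4]
time: 16.18
eef_pos: [565.3, 126.9, 302.2]
ee_rot: [0.033, 0.999, -0.0, -0.001]
ft_force: [0.2, -0.0, -0.0]
opening: 37.2
grip_force: 0.0
[(239.5, 29), (240.5, 10), (245.5, -20), (246.5, -44), (248.5, 12), (249.5, 28), (250.5, 12), (253.5, 10), (254.5, 10), (258.5, -10), (274.5, 16), (275.5, 36), (276.5, 11), (280.5, -14), (281.5, 62), (282.5, -98)]
```

View pics/m7.png

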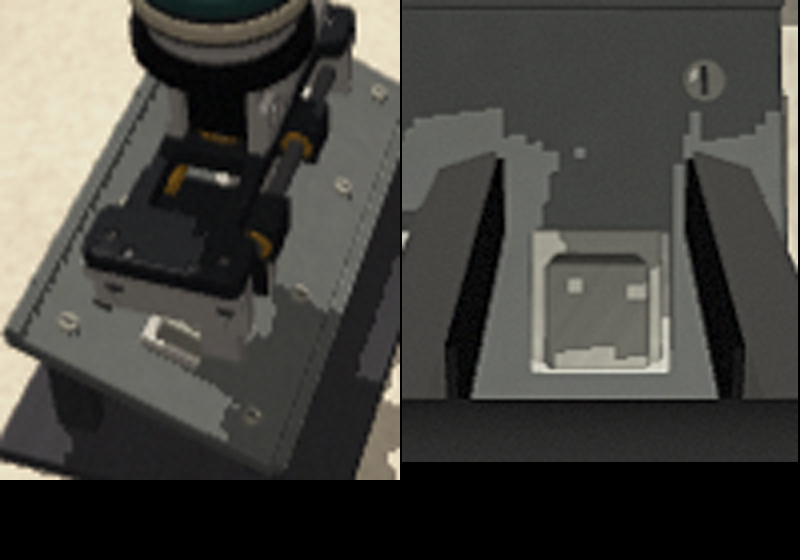

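The wrist crop shows the block released and standing: the foot is a square at (532–668, 230–373), aligned with the fingers. I'll fit where its axis lies relative to the tool.

Run:
```python
from h import *
c=pickle.load(open('c2.pkl','rb'))['wrist']
def rows(th,h,off,back):
    b=held(np.array([596,125,164.7]),-.073,th,h,off)
    P=[b(-9,0,56),b(9,0,56),b(-9,0,16),b(-14,0,16)]+([b(14,0,16)] if back else [])
    return proj(c,np.array(P))[:,1]
for n,o in (('c7',[247,278.3,243.3,236.8]),('c8',[249.5,281.3,246.3,239.7,282.8])):
    for th in (None,np.radians(24)):
        if th is None: q=least_squares(lambda w:rows(w[2],w[0],w[1],len(o)>4)-o,[44,-8,.4])
        else: q=least_squares(lambda w:rows(th,w[0],w[1],len(o)>4)-o,[44,-8])
        print(n,q.x.round(2),q.fun.round(1))
```

```text
c7 [ 50.56 -10.02   0.4 ] [ 0.  -0.   0.2 -0.2]
c7 [47.17 -9.6 ] [-0.6  0.1  0.6  0.1]
c8 [ 39.4  -10.89   0.45] [-1.   0.9  1.   0.2 -1.1]
c8 [ 41.56 -11.23] [ 0.3  1.7  0.3 -0.4 -2.4]
```

```bash
J="python3 -m jog"; $J '[[[0.25,0,0.3],0],[[0.3,0,0],0],[[0.3,0,0],0],[[0.2,0,0],0],[[0,0,0],0]]' | grep -E 'eef|ft_'; $J '[[[0,0,0],0],[[0,0,0],0],[[0,0,0],0],[[0,0,0],0],[[0,0,0],0],[[0,0,0],0]]' 0.1; python3 rows.py c9.pkl
```

```text
eef_pos: [576.5, 126.9, 306.4]
ft_force: [-0.6, 1.3, -1.0]
time: 17.2
eef_pos: [575.9, 127.0, 306.3]
ee_rot: [0.033, 0.999, -0.0, -0.0]
ft_force: [0.1, -0.5, -0.4]
opening: 17.5
grip_force: 30.0
[(222.5, 26), (223.5, 12), (227.5, -16), (229.5, 15), (258.5, -12), (259.5, 41), (260.5, 30), (261.5, 23), (262.5, 16), (265.5, -14), (266.5, -53), (267.5, -30)]
```

```bash
python3 - <<'E'
from h import *
c=pickle.load(open('c2.pkl','rb'))['wrist']
for th in (24,):
  for h,off in ((41,0),(41,-2),(41,2),(43,0)):
    b=held(np.array([596,125,164.7]),-.073,np.radians(th),h,off)
    print(h,off,proj(c,np.array([b(-9,0,56),b(9,0,56),b(-9,0,16),b(-14,0,16),b(-14,0,0)]))[:,1].round(1))
E
python3 -m jog '[[[0,0,0.1],0],[[0,0,0.1],0],[[0,0,0.2],0],[[0,0,0.4],0],[[0,0,0],0],[[0,0,0],0]]'; python3 rows.py c10.pkl
```

```text
41 0 [229.5 262.3 230.3 223.2 223.9]
41 -2 [233.1 266.  233.2 226.  226.6]
41 2 [226.  258.6 227.5 220.3 221.3]
43 0 [229.6 261.9 230.4 223.3 224. ]
time: 17.75
eef_pos: [576.1, 127.0, 315.0]
ee_rot: [0.033, 0.999, 0.0, 0.001]
ft_force: [0.4, 0.9, -1.5]
opening: 17.9
grip_force: 30.0
[(219.5, 37), (220.5, 17), (221.5, -30), (222.5, -13), (223.5, 17), (227.5, -17), (229.5, 15), (258.5, -12), (259.5, 41), (260.5, 39), (261.5, -33), (262.5, -37), (283.5, -80)]
```

```bash
J="python3 -m jog"; $J '[[[0.2,0,0],0],[[0,0,-0.3],0],[[0,0,-0.2],0],[[0,0,0],0]]' | grep -E 'eef|ft_'; $J '[[[0,0,-0.1],0],[[0,0,-0.1],0],[[0,0,0],0]]' | grep -E 'eef|ft_'; $J '[[[0,0,-0.1],0],[[0,0,-0.1],0],[[0,0,0],0]]' | grep -E 'eef|ft_'; $J '[[[0,0,-0.1],0],[[0,0,0],0],[[0,0,0],0]]' | grep -E 'eef|ft_'
```

```text
eef_pos: [577.8, 127.0, 308.4]
ft_force: [0.7, -0.3, -0.8]
eef_pos: [578.0, 127.0, 307.4]
ft_force: [-0.2, -0.6, -1.1]
eef_pos: [577.9, 127.0, 307.3]
ft_force: [-2.0, -0.5, 5.7]
eef_pos: [577.8, 127.0, 307.2]
ft_force: [-3.9, -0.1, 8.6]
```

```bash
J="python3 -m jog"; $J '[[[0,0,0.4],0],[[0,0,0.8],0],[[-0.06,-0.8,0],0],[[-0.1,-1.4,0],0],[[-0.1,-1.4,0],0],[[-0.1,-1.4,0],0],[[0,0,-0.3],0],[[0,0,0],0],[[0,0,0],0]]' | grep -E 'eef|ft_|time'; $J '[[[0,0,-0.2],0],[[0,0,-0.2],0],[[0,0,0],0]]' | grep -E 'eef|ft_'; $J '[[[0,0,-0.1],0],[[0,0,-0.1],0],[[0,0,0],0]]' | grep -E 'eef|ft_'; $J '[[[0,0,-0.1],0],[[0,0,-0.1],0],[[0,0,0],0]]' | grep -E 'eef|ft_'; $J '[[[0,0,-0.1],0],[[0,0,0],0],[[0,0,0],0]]' | grep -E 'eef|ft_'
```

```text
time: 19.63
eef_pos: [574.3, 76.5, 312.8]
ft_force: [0.3, -0.8, -1.9]
eef_pos: [574.3, 77.5, 308.7]
ft_force: [-0.5, -0.5, -1.2]
eef_pos: [574.4, 77.2, 307.4]
ft_force: [-0.2, 0.4, -1.6]
eef_pos: [574.3, 77.2, 307.2]
ft_force: [-2.0, 0.1, 5.1]
eef_pos: [574.2, 77.2, 307.2]
ft_force: [-4.0, -0.1, 7.8]
```

```bash
J="python3 -m jog"; $J '[[[0,0,0.4],0],[[0,0,0.8],0],[[-0.06,-0.8,0],0],[[-0.1,-1.4,0],0],[[-0.1,-1.4,0],0],[[-0.1,-1.4,0],0],[[0,0,-0.3],0],[[0,0,0],0],[[0,0,0],0]]' | grep -E 'eef|ft_|time'; $J '[[[0,0,-0.2],0],[[0,0,-0.2],0],[[0,0,0],0]]' | grep -E 'eef|ft_'; $J '[[[0,0,-0.1],0],[[0,0,-0.1],0],[[0,0,0],0]]' | grep -E 'eef|ft_'
```

```text
time: 21.38
eef_pos: [570.6, 26.5, 312.7]
ft_force: [-0.6, 0.4, -1.0]
eef_pos: [570.7, 27.5, 308.7]
ft_force: [-0.5, -0.2, -2.1]
eef_pos: [570.8, 27.3, 307.3]
ft_force: [-0.6, -0.2, -1.6]
```

```bash
J="python3 -m jog"; $J '[[[0,0,-0.1],0],[[0,0,-0.1],0],[[0,0,0],0]]' | grep -E 'eef|ft_'; $J '[[[0,0,-0.1],0],[[0,0,0],0],[[0,0,0],0]]' | grep -E 'eef|ft_'; $J '[[[0,0,0.4],0],[[0,0,0.8],0],[[-0.06,-0.8,0],0],[[-0.1,-1.4,0],0],[[-0.1,-1.4,0],0],[[-0.1,-1.4,0],0],[[0,0,-0.3],0],[[0,0,0],0],[[0,0,0],0]]' | grep -E 'eef|ft_|time'; $J '[[[0,0,-0.2],0],[[0,0,-0.1],0],[[0,0,0],0]]' | grep -E 'eef|ft_'; $J '[[[0,0,-0.1],0],[[0,0,-0.1],0],[[0,0,0],0]]' | grep -E 'eef|ft_'
```

```text
eef_pos: [570.7, 27.2, 307.2]
ft_force: [-2.3, 0.7, 5.1]
eef_pos: [570.6, 27.2, 307.2]
ft_force: [-4.8, 0.0, 8.3]
time: 23.13
eef_pos: [567.0, -23.4, 312.7]
ft_force: [0.5, -0.4, -1.3]
eef_pos: [567.2, -22.5, 310.4]
ft_force: [-0.5, -0.6, -0.1]
eef_pos: [567.1, -22.5, 310.4]
ft_force: [-3.0, 1.6, 6.2]
```

```bash
J="python3 -m jog"; $J '[[[0,0,-0.1],0],[[0,0,0],0],[[0,0,0],0]]' | grep -E 'eef|ft_'; $J '[[[0,0,0.4],0],[[0,0,0.5],0],[[-0.06,-0.8,0],0],[[-0.1,-1.4,0],0],[[-0.1,-1.4,0],0],[[-0.1,-1.4,0],0],[[0,0,-0.3],0],[[0,0,0],0],[[0,0,0],0]]' | grep -E 'eef|ft_|time'; $J '[[[0,0,-0.2],0],[[0,0,-0.2],0],[[0,0,0],0]]' | grep -E 'eef|ft_'; $J '[[[0,0,-0.1],0],[[0,0,-0.1],0],[[0,0,0],0]]' | grep -E 'eef|ft_';  $J '[[[0,0,-0.1],0],[[0,0,-0.1],0],[[0,0,0],0]]' | grep -E 'eef|ft_'; $J '[[[0,0,-0.1],0],[[0,0,0],0],[[0,0,0],0]]' | grep -E 'eef|ft_'
```

```text
eef_pos: [567.0, -22.6, 310.4]
ft_force: [-5.5, 1.4, 9.9]
time: 24.63
eef_pos: [563.4, -73.5, 312.7]
ft_force: [-0.1, 0.1, -2.1]
eef_pos: [563.5, -72.5, 308.8]
ft_force: [-0.2, 0.6, -0.9]
eef_pos: [563.6, -72.8, 307.2]
ft_force: [0.6, 0.1, -0.8]
eef_pos: [563.5, -72.8, 307.1]
ft_force: [-2.9, 0.4, 5.4]
eef_pos: [563.4, -72.8, 307.1]
ft_force: [-4.6, 1.6, 8.2]
```

Pads 1, 2, 3 and 5 touch at z≈307.2, and pad 4 at z=310.4. Pad 4 is the proud one, so I'll return to it and set the block down.

```bash
J="python3 -m jog"; $J '[[[0,0,0.4],0],[[0,0,0.8],0],[[0.06,0.8,0],0],[[0.1,1.4,0],0],[[0.1,1.4,0],0],[[0.1,1.4,0],0],[[0,0,-0.3],0],[[0,0,0],0],[[0,0,0],0]]' | grep -E 'eef|ft_|time'
python3 - <<'E'
from h import *
from rig import bot
c=bot.camera('wrist');pickle.dump(c,open('c11.pkl','wb'))
im=cv2.cvtColor(c['img'],cv2.COLOR_RGB2GRAY).astype(float)
def ed(g,o,t=12):
    e=np.diff(g);return [(o+.5+i,round(e[i])) for i in range(len(e)) if abs(e[i])>t]
print('rows mid',ed(im[195:290,248:262].mean(1),195))
for r in (205,212,218,222,230): print('cols',r,ed(im[r-1:r+2,150:370].mean(0),150,18))
R,t=face([588.5,25.5,-.073])
for y in (0,-50,-100): print(y,proj(c,np.array([[0,y,3*(y==-50)],[-16,y,3*(y==-50)],[16,y,3*(y==-50)]])@R.T+t).round(1).tolist())
for x in (190,195,200,310,315,320): print('rows',x,ed(im[190:260,x-2:x+3].mean(1),190,12))
E
```

```text
time: 26.38
eef_pos: [567.1, -22.5, 312.7]
ft_force: [0.0, -1.5, -0.6]
rows mid [(219.5, 47), (221.5, -28), (222.5, -16), (223.5, 18), (227.5, -17), (229.5, 16), (258.5, -13), (259.5, 45), (260.5, 41), (261.5, -38), (262.5, -45)]
cols 205 [(243.5, -22), (244.5, -23), (302.5, -25), (303.5, -20), (331.5, 43)]
cols 212 [(180.5, -35), (183.5, 31), (190.5, -37), (205.5, 20), (241.5, -21), (242.5, -24), (282.5, 33), (316.5, 22), (336.5, -18), (338.5, 42)]
cols 218 [(180.5, -30), (218.5, 27), (219.5, 20), (242.5, -29), (244.5, 27), (271.5, -27), (273.5, 32), (302.5, -27), (341.5, 49), (362.5, -24), (363.5, -26)]
cols 222 [(175.5, 90), (214.5, -63), (215.5, -74), (218.5, 26), (219.5, 21), (225.5, -20), (241.5, -27), (242.5, -41), (244.5, 71), (245.5, 25), (270.5, -32), (271.5, -66), (273.5, 50), (274.5, 23), (290.5, 21), (300.5, -23), (301.5, 85), (302.5, 43), (341.5, -117), (342.5, 19), (364.5, 67), (365.5, 30)]
cols 230 [(174.5, 92), (214.5, -67), (215.5, -55), (218.5, 25), (219.5, 22), (222.5, -19), (240.5, -35), (242.5, 49), (243.5, 19), (272.5, -23), (273.5, -50), (275.5, 34), (293.5, 24), (300.5, -26), (301.5, 80), (302.5, 44), (341.5, -59), (342.5, -40), (364.5, 75), (365.5, 38)]
0 [[319.7, 240.5], [319.3, 219.8], [320.2, 261.6]]
-50 [[255.1, 240.4], [255.3, 219.3], [255.0, 261.8]]
-100 [[190.6, 239.7], [191.4, 219.0], [189.9, 260.8]]
rows 190 [(204.5, 18), (213.5, -20), (218.5, 57), (219.5, 73), (258.5, 16)]
rows 195 [(218.5, 46), (219.5, 73), (220.5, 19), (258.5, 16)]
rows 200 [(208.5, 17), (211.5, -19), (218.5, 41), (219.5, 78), (220.5, 22), (258.5, 15)]
rows 310 [(208.5, 13), (209.5, 35), (212.5, -39), (219.5, 72), (220.5, 68), (221.5, -15)]
rows 315 [(208.5, 24), (211.5, -21), (219.5, 72), (220.5, 69), (221.5, -16)]
rows 320 [(210.5, 19), (211.5, 27), (213.5, -14), (214.5, -32), (219.5, 74), (220.5, 64), (221.5, -12)]
```

```bash
J="python3 -m jog"; $J '[[[0,0,-0.2],0],[[0,0,-0.1],0],[[0,0,-0.1],0],[[0,0,-0.1],0],[[0,0,-0.1],0],[[0,0,0],0]]' | grep -E 'eef|ft_'; $J '[[[0,0,0.1],0],[[0,0,0.1],0],[[0,0,0],0],[[0,0,0],0]]' | grep -E 'eef|ft_'; $J '[[[0,0,0],0],[[0,0,0],0],[[0,0,0],0],[[0,0,0],0]]' 0.4; python3 rows.py c12.pkl
```

```text
eef_pos: [566.9, -23.4, 310.4]
ft_force: [-4.6, 0.9, 9.5]
eef_pos: [567.1, -23.4, 310.4]
ft_force: [-3.4, -1.0, 5.9]
time: 27.6
eef_pos: [567.2, -23.0, 308.7]
ee_rot: [0.033, 0.999, 0.0, -0.0]
ft_force: [0.1, 0.3, -0.8]
opening: 37.1
grip_force: 0.0
[(220.5, 33), (221.5, 34), (222.5, -33), (223.5, -15), (224.5, 21), (229.5, -25), (230.5, 21), (258.5, 20), (259.5, 12), (260.5, -14), (261.5, 29), (263.5, -41)]
```

```bash
J="python3 -m jog"; $J '[[[0,0,0.3],0],[[0,0,0.8],0],[[0,0,1.5],0],[[0,0,2],0],[[0,0,2],0],[[0,0,2],0],[[0,0,1.4],0],[[0,0,0],0],[[0,0,0],0]]'
python3 - <<'E'
from h import *
from rig import bot
c=bot.camera('wrist');im=cv2.cvtColor(c['img'],cv2.COLOR_RGB2GRAY).astype(float)
R,t=face([588.5,25.5,-.073])
S=np.array([[-1,-1],[1,-1],[1,1],[-1,1]])
F=lambda h,z:proj(c,np.c_[S*h+[0,-50],[z]*4]@R.T+t).round(1).tolist()
print('pad',F(16,3));print('foot top',F(14,19));print('stem top',F(9,59))
def ed(g,o,t=12):
    e=np.diff(g);return [(o+.5+i,round(e[i])) for i in range(len(e)) if abs(e[i])>t]
m=np.array(F(9,59)).mean(0);x,y=m.round().astype(int);print(m)
print('rows',ed(im[y-45:y+45,x-4:x+5].mean(1),y-45));print('cols',ed(im[y-4:y+5,x-45:x+45].mean(0),x-45))
a=cv2.GaussianBlur(im,(3,3),0)
bot.camera('side')
c2=bot.camera('wrist');print('motion',np.abs(c2['img'].astype(int)-c['img'])[int(y)-40:int(y)+40,int(x)-40:int(x)+40].mean())
E
```

```text
time: 28.4
eef_pos: [567.3, -23.0, 410.8]
ee_rot: [0.033, 0.999, -0.0, 0.001]
ft_force: [0.3, -0.1, 0.2]
opening: 37.3
grip_force: 0.0
pad [[241.9, 185.4], [241.5, 214.6], [271.0, 214.8], [271.0, 185.6]]
foot top [[242.9, 184.8], [242.6, 211.7], [269.8, 211.8], [269.8, 185.0]]
stem top [[246.2, 183.0], [246.0, 202.9], [266.2, 203.0], [266.2, 183.1]]
[256.15 193.  ]
rows [(np.float64(150.5), 18), (np.float64(172.5), -21), (np.float64(184.5), 26), (np.float64(193.5), 36), (np.float64(203.5), -57), (np.float64(206.5), 23), (np.float64(207.5), 38), (np.float64(211.5), -17), (np.float64(212.5), 13), (np.float64(213.5), 56), (np.float64(214.5), -103)]
cols [(np.float64(227.5), -51), (np.float64(228.5), -79), (np.float64(229.5), 14), (np.float64(230.5), 25), (np.float64(243.5), 21), (np.float64(244.5), 26), (np.float64(246.5), -24), (np.float64(247.5), -14), (np.float64(266.5), -31), (np.float64(267.5), -16), (np.float64(268.5), 24), (np.float64(272.5), -37), (np.float64(274.5), 24), (np.float64(287.5), -14), (np.float64(288.5), 29), (np.float64(289.5), 54), (np.float64(290.5), 12)]
motion 6.9575
```

```bash
python3 -c "
from rig import bot
print(bot.job_done())"
```

```text
the job is handed in; nothing more can be done
None
```

The gauge block touched all five pads from left to right; the fourth from the left stands about 3 mm proud, and I left the block standing on it, square, centred to about 1 mm and released. I handed the job in at about 28.6 s with the spray can, screwdriver and reader untouched; getting the tilt took an early slide on pad 1, a push against the plate's upper end and a release and regrasp on pad 1.

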